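Slide the sensor board out over the staining tray and hold it

ROBOT

A 7-joint arm with a two-finger parallel gripper is mounted at the origin on the work surface. World frame = base frame: x ahead of the robot, y to its left, z up, the work surface at z = 0. Lengths are in m, angles in rad, forces in N, time in s.
With the tool pointing down it reaches from about 0.425 to 0.925 m from the base axis. Payload 6.8 kg.
Tool frame: the origin (TCP) lies between the finger pads; the fingertips stand 14 mm ahead of it and the grasp point (between the pads) lies 5 mm behind it; z points along the fingers, y is the line along which they close (so a half turn about z gives the same grasp; the last joint's range is limited). The gripper opens to 88 mm and grips with 3 to 60 N. Pads are 20 mm wide; open, the fingers measure 115 mm over their backs; the gripper's body (75 mm by 178 mm) begins 61 mm behind the grasp point.
Start: joints at [-1.256, 0.477, 0.022, 1.555, -0.011, 1.109, -0.083], TCP at [0.277, 0.616, 0.237] pointing down, gripper open.
Joint ranges: [-2.96, 2.96], [-0.34, 2.1], [-1.41, 1.46], [0.24, 2.44], [-1.37, 4.51], [0.17, 1.92], [-2.96, 2.96]. Speed limits (rad/s): [2.39, 2.39, 3.14, 3.14, 3.14, 3.14, 3.14].

INTERFACE

Orientations are given as a unit quaternion [x, y, z, w].
In Python, from workcell import arm, viewer, workorder gives the robot as it stands.
- The arm moves only by the tool arm_command, never from a script. Its argument "series" is a list of rows, each a list of 7 numbers: the opening, from 0 (shut) to 1 (fully open), then the shift along the tool's x, y, z in m, then the turn, a rotation vector about the tool's x, y, z in degrees. In form: [[gripper, x, y, z, wx, wy, wz], ...]. A call has 1 to 8 rows; each row is the pose to reach, as a shift and turn from the pose commanded when the call began, along the tool's axes at that moment; what a row does not reach only later rows make up. A row lasts 1/10 s, in which the tool goes at most 50 mm and 8.59 degrees, less where a joint would pass 70% of its speed; a pose out of reach is approached as far as the arm can. A call with a gripper value outside its range is refused whole. The fingers move at their own pace and stop on an object; "newtons" is the grip in N (left out, the last holds). Time passes only in rows, so rows that repeat a pose let the fingers close. It gives the time, the measured TCP pose, the force, the opening and the grip force at its end, in the units of the state.
- arm.get_obs(): the state, without advancing time (a new reading comes with each control period).
- viewer.camera(name): name is "scene" or "top" or "wrist"; returns a dict with "image" (400x640x3 uint8, red, green, blue), "intrinsics" (3x3 intrinsics, pixels), "T" (4x4, takes a point from camera to world coordinates). Camera axes: x right, y up, looking along -z (the intrinsics and any distortion apply to the point x, -y, -z); pixel columns grow to the right and rows downward; lengths in m; the calibration is good to about 2 mm. A picture is of the moment at which its call begins. There is no depth.
- workorder.job_done(): hands the job in; it is judged then, once.
The state is a dict: "t": time; "q": joint angles; "joint_velocities": joint speeds; "tau": joint torques, N m; "tool_pos": TCP position; "eef_rot": TCP orientation; "wrist_force": force on the tool from outside, world axes, zero at the start; "torque": the same for the moment, N m; "width": opening from 0.0 (shut) to 1.0 (fully open); "gripper_force": force on a finger pad.
Only numpy, scipy, OpenCV 4.12 (cv2) and the standard library are available. Lean on these libraries where they do the work, as an engineer would, in place of code of your own. Each camera call takes 0.05 s, during which the arm holds its last target. There are 200 camera calls.

TASK

Take the jar that stands in the board's way off the grey riser and stand it upright on the round blue mat, before you move the board. Then slide the plywood board straight out over the steel tray, flat on the riser and square to its end, until the red line across the board is level with the riser's end edge. The board would tip into the tray on its own there, so keep hold of it: finish still holding it steady and level at the mark, and leave the slide rack, the beaker and the slide box alone.

Things in the scene. Friction and masses are not known exactly. Their poses are not given: they have to be found in the camera images.
- riser: Fixed grey bench riser, a block 420 long (its x) x 110 wide (y) x 60 mm high; origin at the centre of its underside on the bench; its x axis points outward, towards the end that faces the steel tray.
- riser_edge (a point): Middle of the top edge of the riser's outer end (210 mm along +x from the riser's origin, 60 mm up); axes as the riser's: x outward, y along the edge, z up.
- board: Loose plywood board 260 (x) x 90 (y) x 10 mm, 0.5 to 0.75 kg, lying on the riser; origin at the centre of its underside, +x to its front (tray) end. On top: a heavy grey sensor head, 60 x 60 x 40 mm high, centred at x = +90 mm, and a black square grip post, 24 x 24 x 40 mm high, at x = -108 mm. Centre of mass at x = +38 mm. At the mark 150 mm overhang; about 4 N down on the post keeps it level.
- board_mark (a point): Middle of the red line (6 mm wide, across the full width) on the board's top face, 20 mm behind (-x) the board's origin, 10 mm above its underside.
- board_grip (a point): Point on the axis of the black grip post, 24 mm above the board's top face (the post rises 40 mm above that face); axes as the board's. A place to grasp from above.
- jar: Loose closed amber jar with orange cap, round, 52 mm in diameter, 100 mm tall, 0.17 to 0.33 kg, standing on the riser between the board's front end and the riser's outer edge; origin at the centre of its underside, z up.
- mat: Fixed round blue mat on the bench beside the riser, 120 mm in diameter, 3 mm thick; origin at the centre of its underside.
- tray: Fixed open steel staining tray 240 (x) x 200 (y) x 40 mm high on the bench beyond the riser's outer end; origin at the centre of its underside. The board must pass over it without resting on it.
- slide_rack: Loose white rack of glass slides 100 x 70 x 34 mm high, standing in the tray; origin at the centre of its underside. Leave alone.
- beaker: Loose glass beaker, 66 mm in diameter, 85 mm tall, on the bench; origin at the centre of its underside. Leave alone.
- slide_box: Loose green slide box 85 x 60 x 30 mm high on the bench; origin at the centre of its underside. Leave alone.
Not all that is in view belongs to the job. There is more than one size of the jar; the one meant has the size given above. Leave any green look-alike of the mat alone.

How it is judged:
By the outcome, as a careful person would: the job done as asked, in the order asked, and still so for the second after the job is handed in, while the arm keeps its last pose, push and grip.
It also fails if it takes over 61 s, if anything falls off the work surface, if the arm or the gripper's body presses on something with over 40 N, if the wrist force passes 120 N, or if a joint passes its speed limit or range.

## Working session

There is one attempt and no reset: what is moved stays moved. The work goes in short steps, Python scripts to look and compute and a tool call to move; the robot and the scene stay as the last step left them, time stands still between calls to the robot, and variables do not carry over. Pictures are saved under pics/ and viewed, at most 10 in all, crops included, and the job is handed in when it is done.

Besides the shell and the picture viewer there is one more tool, called in YAML: its name, and indented under it one key for each argument. arm_command: Moves the arm, as the interface text tells. Its arguments: {"type":"object","properties":{"series":{"type":"array","items":{"type":"array","items":{"type":"number"}}},"newtons":{"type":"number"}},"required":["series"]}

```bash
mkdir -p pics; ls; python3 - <<'E'
from workcell import arm, viewer, workorder
import cv2,numpy as np
for n in("scene","top"):
    c=viewer.camera(n); cv2.imwrite(f"pics/{n}0.png",c["image"][:,:,::-1]); np.savez(f"{n}0.npz",**{k:np.array(v) for k,v in c.items()})
    print(n,c.keys(),np.round(c["intrinsics"],1).tolist(),np.round(c["T"],3).tolist())
print(arm.get_obs())
E
```

```text
pics
scene dict_keys(['image', 'intrinsics', 'T']) [[462.1, 0.0, 324.4], [0.0, 462.1, 205.0], [0.0, 0.0, 1.0]] [[-0.066, -0.793, 0.606, 1.288], [0.998, -0.06, 0.031, 0.112], [0.011, 0.606, 0.795, 1.02], [0.0, 0.0, 0.0, 1.0]]
top dict_keys(['image', 'intrinsics', 'T']) [[436.0, 0.0, 320.8], [0.0, 436.0, 196.1], [0.0, 0.0, 1.0]] [[-0.014, 0.999, -0.041, 0.556], [-0.999, -0.016, -0.035, 0.051], [-0.036, 0.04, 0.999, 1.002], [0.0, 0.0, 0.0, 1.0]]
{'t': 0.1, 'q': array([-1.25612335,  0.47771111,  0.02236394,  1.55628974, -0.01156193,
        1.10930172, -0.08313729]), 'joint_velocities': array([ 6.11176891e-04, -4.28979408e-03,  5.19657076e-04, -3.25466176e-03,
       -7.34548823e-05,  5.32878474e-04, -1.31613502e-03]), 'tau': array([ 4.60815689e-03, -5.84089386e+01,  1.54008307e+00, -2.73313218e+01,
       -5.42122568e-02,  1.30855147e-02,  5.58336660e-05]), 'tool_pos': array([0.27674609, 0.61511762, 0.2358101 ]), 'eef_rot': array([ 2.09846531e-01,  9.77734017e-01, -7.80178651e-04, -1.32454855e-04]), 'wrist_force': array([-0.55941042,  0.31803683,  0.42978499]), 'torque': array([0.00538572, 0.03200156, 0.01104439]), 'gripper_force': 0.0, 'width': 1.0003073319830105}
```

View pics/scene0.png

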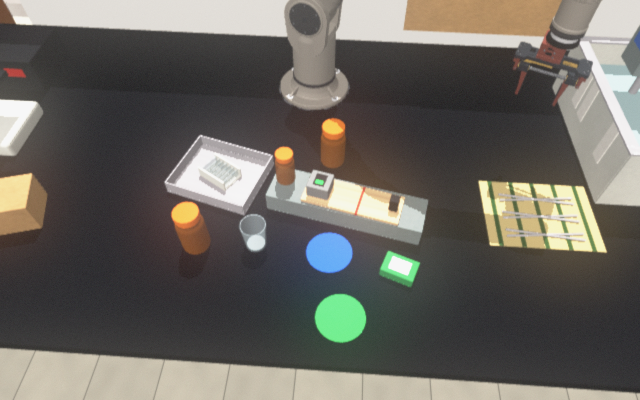

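View pics/top0.png

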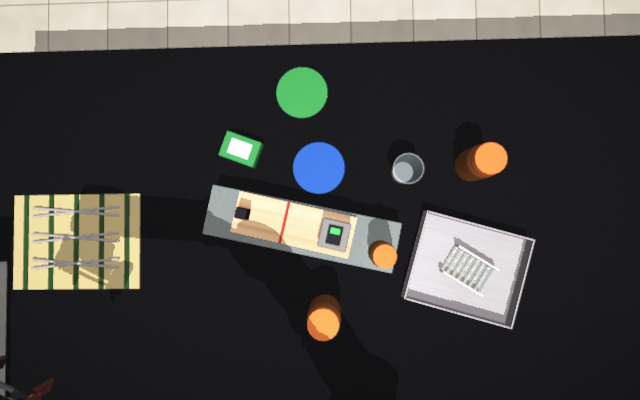

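The scene view shows the riser with its jar (cap at 285,155), the board with red line at (361,200) and post at (394,202), and the blue mat at (329,252). The top view shows the jar cap at (384,256), red line at (285,222), post at (241,213) and mat at (319,168). The tray is at the riser's right end.

```bash
cat > h.py <<'E'
import numpy as np,cv2
def ray(c,uv,z):
    K,T=c["intrinsics"],c["T"]
    p=np.atleast_2d(np.array(uv,float)); d=np.c_[(p[:,0]-K[0,2])/K[0,0],-(p[:,1]-K[1,2])/K[1,1],-np.ones(len(p))]@T[:3,:3].T
    o=T[:3,3]; return o+d*((z-o[2])/d[:,2])[:,None]
def blobs(m,amin=40):
    m=m.astype(np.uint8); cs,_=cv2.findContours(m,cv2.RETR_EXTERNAL,cv2.CHAIN_APPROX_NONE)
    return sorted([c for c in cs if cv2.contourArea(c)>=amin],key=cv2.contourArea,reverse=True)
def hsv(c): return cv2.cvtColor(c["image"],cv2.COLOR_RGB2HSV)
def rng(h,a,b): return cv2.inRange(h,np.array(a),np.array(b))
E
python3 - <<'E'
from h import *
for n in("top","scene"):
    c=dict(np.load(n+"0.npz")); h=hsv(c)
    print(n)
    def show(name,m,z,amin=15,k=3):
        for b in blobs(m,amin)[:k]:
            (cx,cy),s,a=cv2.minAreaRect(b); M=cv2.moments(b); u=(M['m10']/M['m00'],M['m01']/M['m00'])
            q=ray(c,cv2.boxPoints(((cx,cy),s,a)),z); P=ray(c,[u],z)[0]
            e=[np.linalg.norm(q[1]-q[0]),np.linalg.norm(q[2]-q[1])]
            print(name,np.round(u,1),"area",cv2.contourArea(b),"P",np.round(P,4),"size",np.round(e,4),"corners",np.round(q[:,:2],3).tolist())
    show("mat",rng(h,(105,120,80),(125,255,255)),.003,200,1)
    r=rng(h,(0,150,120),(5,255,255))|rng(h,(172,150,120),(180,255,255)); show("red",r,.07,15,3)
    show("cap",rng(h,(8,150,200),(18,255,255)),.16,40,4)
    g=rng(h,(80,5,70),(110,70,200)); 
    roi=np.zeros_like(g)
    if n=="top": roi[180:280,195:405]=255
    else: roi[165:245,260:432]=255
    show("riser",g&roi,.06,150,3)
    k=rng(h,(0,0,0),(180,255,45)); roi[:]=0
    if n=="top": roi[204:224,231:252]=255
    else: roi[190:212,385:403]=255
    show("post",k&roi,.11,20,3)
    show("board",rng(h,(10,30,130),(28,140,255))&(cv2.dilate(roi,np.ones((1,1)))*0+255),.07,200,4)
for n,b in(("top",(195,405,175,280)),("scene",(255,435,140,245))):
    im=dict(np.load(n+"0.npz"))["image"][b[2]:b[3],b[0]:b[1],::-1]
    cv2.imwrite(f"pics/{n}crop.png",cv2.resize(im,None,fx=3.7,fy=3.7,interpolation=cv2.INTER_CUBIC))
E
```

```text
top
mat [318.4 167.5] area 2118.0 P [0.6623 0.0909 0.003 ] size [0.1211 0.1206] corners [[0.611, 0.159], [0.731, 0.142], [0.713, 0.023], [0.594, 0.04]]
red [283.5 223.6] area 40.0 P [0.5359 0.1648 0.07  ] size [0.0882 0.0047] corners [[0.497, 0.177], [0.583, 0.156], [0.582, 0.152], [0.496, 0.172]]
cap [490.5 157.9] area 782.0 P [ 0.6579 -0.2453  0.16  ] size [0.0586 0.0615] corners [[0.689, -0.217], [0.688, -0.275], [0.626, -0.274], [0.628, -0.215]]
cap [323.  323.9] area 749.5 P [0.3453 0.0803 0.16  ] size [0.0575 0.0586] corners [[0.376, 0.109], [0.375, 0.051], [0.317, 0.052], [0.317, 0.109]]
cap [384.3 255.7] area 413.0 P [ 0.4739 -0.0392  0.16  ] size [0.0439 0.0438] corners [[0.496, -0.018], [0.496, -0.062], [0.452, -0.061], [0.453, -0.017]]
riser [300.  229.7] area 3488.0 P [0.5221 0.1304 0.06  ] size [0.1133 0.4218] corners [[0.516, 0.345], [0.626, 0.322], [0.534, -0.09], [0.426, -0.065]]
post [247.  213.5] area 22.0 P [0.5585 0.2353 0.11  ] size [0.0193 0.0072] corners [[0.549, 0.24], [0.568, 0.237], [0.567, 0.23], [0.548, 0.233]]
board [300.   27.3] area 16135.0 P [0.9623 0.
[... 1247 characters left out ...]
ers [[0.455, -0.062], [0.451, -0.018], [0.507, -0.012], [0.51, -0.055]]
board [234.8 381.8] area 18135.5 P [ 1.0211 -0.0746  0.07  ] size [1.3368 0.1111] corners [[0.987, -0.572], [0.893, 0.761], [0.998, 0.725], [1.085, -0.523]]
board [496.8  16.3] area 5892.0 P [-0.3802  0.6654  0.07  ] size [0.7747 0.2725] corners [[-0.467, 0.315], [-0.535, 1.086], [-0.273, 1.011], [-0.213, 0.305]]
board [ 20.6 203.5] area 2309.5 P [ 0.6183 -0.704   0.07  ] size [0.1205 0.2102] corners [[0.522, -0.807], [0.513, -0.687], [0.705, -0.602], [0.713, -0.711]]
board [308.5  56.9] area 1426.5 P [-0.0671 -0.0222  0.07  ] size [0.1456 0.4097] corners [[-0.314, -0.13], [-0.337, 0.014], [0.071, 0.05], [0.089, -0.073]]
```

View pics/topcrop.png

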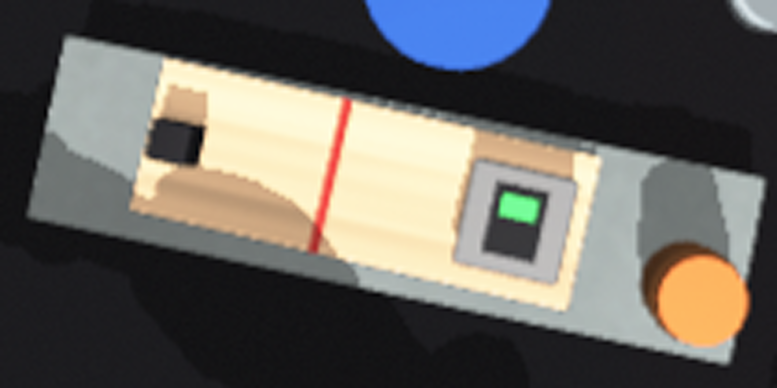

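The crop shows the riser and board with their edges clean. The jar cap overlaps only the lower part of the outer end. I'll fit lines to refine the riser and board yaw, the distance to the mark, and the jar position.

```bash
cat >> h.py <<'E'
def riser_fit(c,roi=(195,410,175,285)):
    """top view: union of riser+board pixels -> lines of long sides and outer end, at z=.06"""
    im=c["image"].max(2).astype(np.uint8); x0,x1,y0,y1=roi
    m=np.zeros_like(im); m[y0:y1,x0:x1]=(im[y0:y1,x0:x1]>60)*255
    h=hsv(c); m[rng(h,(105,120,80),(125,255,255))>0]=0
    b=blobs(m,2000)[0].reshape(-1,2); return b,ray(c,b,.06)[:,:2]
def edge(P,o,ex,ey,axis,val,tol,lo,hi):
    """fit line to points near local axis=val, other coordinate in lo..hi"""
    L=np.c_[(P-o)@ex,(P-o)@ey]; k=(abs(L[:,axis]-val)<tol)&(L[:,1-axis]>lo)&(L[:,1-axis]<hi)
    f=np.polyfit(L[k,1-axis],L[k,axis],1); r=L[k,axis]-np.polyval(f,L[k,1-axis]); g=abs(r)<.002
    f=np.polyfit(L[k][g,1-axis],L[k][g,axis],1); return f,g.sum(),r[g].std()
E
python3 - <<'E'
from h import *
c=dict(np.load("top0.npz")); h=hsv(c)
b,P=riser_fit(c)
ex=np.array([-.2162,-.9764]);ey=np.array([.9764,-.2162]); o=np.array([.480,-.0775])
np.set_printoptions(precision=4,suppress=True)
for nm,ax,v,lo,hi in(("+y",1,.055,-.4,-.02),("-y",1,-.055,-.4,-.08),("end",0,0,-.045,.05),("back",0,-.42,-.045,.05)):
    f,n,s=edge(P,o,ex,ey,ax,v,.012,lo,hi); print("riser",nm,f,np.degrees(f[0]),n,s)
# board: tan+red mask union
m=rng(h,(8,25,60),(30,150,255)); r=rng(h,(0,100,80),(6,255,255))|rng(h,(170,100,80),(180,255,255))
roi=np.zeros_like(m); roi[185:270,225:362]=255
t=cv2.morphologyEx((m|r)&roi,cv2.MORPH_CLOSE,np.ones((3,3),np.uint8))
B=ray(c,blobs(t,1500)[0].reshape(-1,2),.07)[:,:2]
for nm,ax,v,lo,hi in(("+y",1,.045,-.34,-.11),("-y",1,-.045,-.34,-.11),("front",0,-.098,-.04,.04),("back",0,-.358,-.04,.04)):
    try:
        f,n,s=edge(B,o,ex,ey,ax,v,.014,lo,hi); print("board",nm,f,np.degrees(f[0]),n,s)
    except Exception as e: print(nm,e)
v,u=np.nonzero(r&roi); R=ray(c,np.c_[u,v],.07)[:,:2]; L=np.c_[(R-o)@ex,(R-o)@ey]; print("red L",L.mean(0),L.min(0),L.max(0),np.polyfit(L[:,1],L[:,0],1))
k=cv2.inRange(c["image"],(0,0,0),(60,60,60)); roi[:]=0; roi[204:222,231:254]=255
bb=blobs(k&roi,30)[0]; print("post px",cv2.boundingRect(bb),cv2.minAreaRect(bb)); 
Q=ray(c,[cv2.minAreaRect(bb)[0]],.11)[0,:2]; print("post",Q,[(Q-o)@ex,(Q-o)@ey])
# jar in scene: cap orange top
s=dict(np.load("scene0.npz")); hs=hsv(s); mm=rng(hs,(8,180,150),(22,255,255)); roi[:]=0; roi[140:185,270:300]=255
bb=blobs(mm&roi,30)[0]; print("scene cap",cv2.boundingRect(bb)); x,y,w,hh=cv2.boundingRect(bb); print(ray(s,[(x+w/2,y),(x+w/2,y+w*.8)],.16))
E
```

```text
riser +y [0.0012 0.0548] 0.07023618306776575 171 0.0006234899819654632
riser -y [-0.0022 -0.055 ] -0.12360737919332017 145 0.0006383292517622506
riser end [-0.0279  0.0002] -1.5997749422469683 36 0.0009663644813457755
riser back [-0.0057 -0.4202] -0.32473218143489063 42 0.0006471221349681807
board +y [-0.022   0.0453] -1.2613346047229104 104 0.0006090444848828163
board -y [-0.0204 -0.0446] -1.1677756816445541 104 0.000632943270711087
board front [ 0.0184 -0.0985] 1.0537526166704523 37 0.0005871681360451942
board back [-0.0201 -0.3576] -1.1541143715094573 25 0.0010476447594973987
red L [-0.2487  0.0042] [-0.2523 -0.0387] [-0.2457  0.0515] [ 0.0225 -0.2488]
post px (235, 207, 15, 12) ((242.2837677001953, 212.79730224609375), (13.31631851196289, 10.357135772705078), 9.462322235107422)
post [0.5601 0.2449] [np.float64(-0.3321326112784588), np.float64(0.008483521512293778)]Traceback (most recent call last):
  File "<stdin>", line 23, in <module>
IndexError: list index out of range
```

View pics/scenecrop.png

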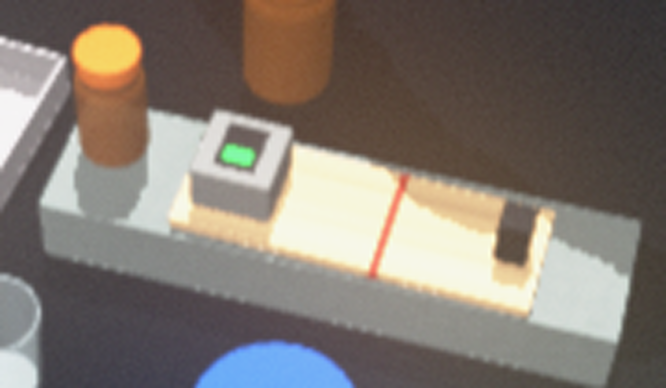

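The crop shows the jar upright on the riser's outer end, cap at scene pixel (284,153), which agrees with the top-view estimate. The board sits about 1.2° off the riser's axis and the mark is 249 mm from the edge. I'm moving above the jar.

arm_command:
  series:
    - [1,-0.448,-0.516,0,0,0,78]
    - [1,-0.448,-0.516,0,0,0,78]
    - [1,-0.448,-0.516,0,0,0,78]
    - [1,-0.448,-0.516,0,0,0,78]
    - [1,-0.448,-0.516,0,0,0,78]
    - [1,-0.448,-0.516,0,0,0,78]
    - [1,-0.448,-0.516,0,0,0,78]
    - [1,-0.448,-0.516,0,0,0,78]

```text
t: 0.9
tool_pos: [0.3922, 0.2304, 0.2365]
eef_rot: [0.727, 0.686, -0.0, -0.0]
wrist_force: [0.7, -0.1, -0.1]
width: 1.003
gripper_force: 0.0
```

```bash
cat >> h.py <<'E'
from scipy.spatial.transform import Rotation as Rn
def go(obs,p,ang,tilt=True):
    """delta in tool axes to reach world p, pointing down, tool y at ang degrees"""
    R=Rn.from_quat(obs["eef_rot"]); a=np.radians(ang); y=np.array([np.cos(a),np.sin(a),0]); z=np.array([0,0,-1.])
    G=Rn.from_matrix(np.c_[np.cross(y,z),y,z])
    return np.round(R.inv().apply(np.array(p)-obs["tool_pos"]),4), np.round((R.inv()*G).as_rotvec(degrees=True),2)
E
python3 -c "
from h import *;from workcell import arm
o=arm.get_obs();print(o['t'],o['tool_pos'],o['q'],go(o,(.474,-.039,.236),-12.5))"
```

```text
0.9 [0.39217457 0.23043721 0.23654503] [-1.00900388  0.10452657  0.36967304  2.07913862 -0.04625283  0.9654911
 -0.67286551] (array([-0.2642,  0.0973,  0.0005]), array([-0.02, -0.01,  9.18]))
```

arm_command:
  series:
    - [1,-0.264,0.097,0,0,0,9.2]
    - [1,-0.264,0.097,0,0,0,9.2]
    - [1,-0.264,0.097,0,0,0,9.2]
    - [1,-0.264,0.097,0,0,0,9.2]
    - [1,-0.264,0.097,0,0,0,9.2]
    - [1,-0.264,0.097,0,0,0,9.2]
    - [1,-0.264,0.097,0,0,0,9.2]

```text
t: 1.6
tool_pos: [0.4757, -0.0409, 0.2368]
eef_rot: [0.781, 0.625, -0.0, 0.001]
wrist_force: [-0.4, 0.7, -0.1]
width: 1.0
gripper_force: 0.0
```

```bash
python3 -c "
from h import *;from workcell import arm,viewer
o=arm.get_obs();print(o['t'],o['tool_pos'],o['q'],go(o,(.474,-.039,.110),-12.5))
c=viewer.camera('wrist');cv2.imwrite('pics/w1.png',c['image'][:,:,::-1]);h=hsv(c)
print(np.round(c['T'],3).tolist())
for b in blobs(rng(h,(8,150,120),(20,255,255)),300):
  e=cv2.minEnclosingCircle(b);print(e,ray(c,[e[0]],.16),ray(c,[(e[0][0]+e[1],e[0][1])],.16))"
```

```text
1.6 [ 0.47570959 -0.04090079  0.23679376] [-0.6134849   0.15834491  0.63952006  2.04587643 -0.11222548  0.97054202
 -0.13665789] (array([ 0.0017, -0.0022,  0.1268]), array([ 0.06,  0.09, -0.12]))
[[0.976, 0.212, 0.058, 0.491], [-0.22, 0.942, 0.254, 0.028], [-0.0, -0.26, 0.965, 0.385], [0.0, 0.0, 0.0, 1.0]]
((137.06985473632812, 102.39705657958984), 50.757022857666016) [[0.35757082 0.07490786 0.16      ]] [[0.39588582 0.06627476 0.16      ]]
((314.3582763671875, 204.0735321044922), 30.189836502075195) [[ 0.47307946 -0.03506428  0.16      ]] [[ 0.49813937 -0.04070776  0.16      ]]
((156.0, 296.0), 28.79245948791504) [[ 0.30851345 -0.08980405  0.16      ]] [[ 0.33480046 -0.09572044  0.16      ]]
```

View pics/w1.png

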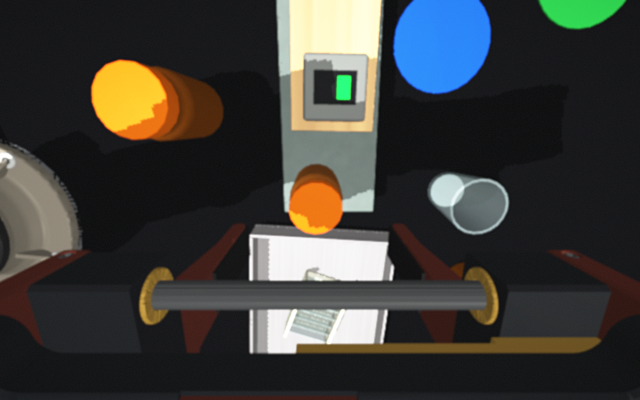

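The wrist view shows the jar cap at (314,204) between the fingers, with the large jar and the beaker clear of them. I'm descending.

arm_command:
  series:
    - [1,0.002,-0.002,0.03,0,0,0]
    - [1,0.002,-0.002,0.06,0,0,0]
    - [1,0.002,-0.002,0.09,0,0,0]
    - [1,0.002,-0.002,0.115,0,0,0]
    - [1,0.002,-0.002,0.127,0,0,0]
    - [1,0.002,-0.002,0.127,0,0,0]

```text
t: 2.25
tool_pos: [0.4726, -0.0327, 0.1084]
eef_rot: [0.778, 0.629, -0.001, -0.001]
wrist_force: [0.1, 0.3, 0.1]
width: 1.002
gripper_force: 0.0
```

arm_command:
  series:
    - [0,0,0,0,0,0,0]
    - [0,0,0,0,0,0,0]
    - [0,0,0,0,0,0,0]
    - [0,0,0,0,0,0,0]
    - [0,0,0,0,0,0,0]
    - [0,0,0,0,0,0,0]
    - [0,0,0,0,0,0,0]
    - [0,0,0,0,0,0,0]
  newtons: 20

```text
t: 3.05
tool_pos: [0.4743, -0.0338, 0.1101]
eef_rot: [0.778, 0.628, 0.0, 0.0]
wrist_force: [-0.0, 0.3, 5.6]
width: 0.588
gripper_force: 20.0
```

arm_command:
  series:
    - [0,0,0,-0.01,0,0,0]
    - [0,0,0,-0.03,0,0,0]
    - [0,0,0,-0.06,0,0,0]
    - [0,0,0,-0.09,0,0,0]
    - [0,0,0,-0.1,0,0,0]
    - [0,0,0,-0.1,0,0,0]
  newtons: 25

```text
t: 3.65
tool_pos: [0.4743, -0.0336, 0.2106]
eef_rot: [0.778, 0.628, 0.001, 0.0]
wrist_force: [-0.4, -0.3, -2.8]
width: 0.584
gripper_force: 25.0
```

```bash
python3 -c "
from h import *;from workcell import arm,viewer
o=arm.get_obs();print(o['t'],o['tool_pos'],o['wrist_force'],o['width'],o['gripper_force'],go(o,(.664,.092,.21),-12.5))
for n in('scene','wrist'):
  c=viewer.camera(n);im=c['image'];im=im[100:300,200:440] if n=='scene' else im;cv2.imwrite('pics/%s2.png'%n,cv2.resize(im[:,:,::-1],None,fx=1 if n=='wrist' else 3,fy=1 if n=='wrist' else 3))"
```

```text
3.65 [ 0.47432231 -0.03355182  0.21059932] [-0.36103295 -0.34657743 -2.81362104] 0.5836845220482898 24.999216806609184 (array([0.1627, 0.159 , 0.0012]), array([ 0.12, -0.09,  0.34]))
```

View pics/scene2.png

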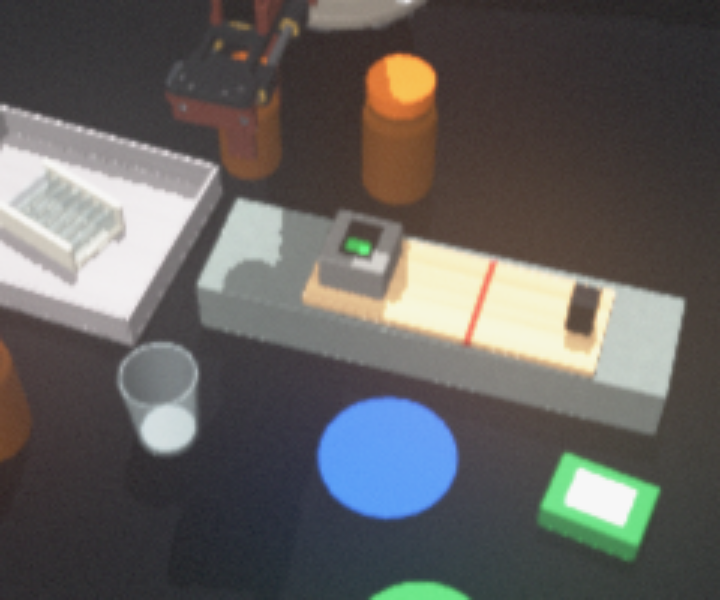

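The scene crop shows the jar held upright clear of the riser, with the riser end empty and the board unmoved. I'm carrying the jar over the mat.

arm_command:
  series:
    - [0,0.03,0.028,0,0,0,0]
    - [0,0.06,0.056,0,0,0,0]
    - [0,0.09,0.085,0,0,0,0]
    - [0,0.12,0.113,0,0,0,0]
    - [0,0.15,0.141,0,0,0,0]
    - [0,0.168,0.158,0,0,0,0]
    - [0,0.168,0.158,0,0,0,0]
    - [0,0.168,0.158,0,0,0,0]

```text
t: 4.55
tool_pos: [0.6625, 0.0966, 0.207]
eef_rot: [0.778, 0.628, -0.002, -0.001]
wrist_force: [-0.3, -0.7, -2.5]
width: 0.591
gripper_force: 25.0
```

arm_command:
  series:
    - [0,0,0,0.03,0,0,0]
    - [0,0,0,0.06,0,0,0]
    - [0,0,0,0.09,0,0,0]
    - [0,0,0,0.12,0,0,0]
    - [0,0,0,0.135,0,0,0]
    - [0,0,0,0.147,0,0,0]
    - [0,0,0,0.15,0,0,0]
    - [0,0,0,0.15,0,0,0]

```text
t: 5.35
tool_pos: [0.6639, 0.0968, 0.0601]
eef_rot: [0.778, 0.628, 0.0, 0.0]
wrist_force: [0.8, -0.5, -2.4]
width: 0.586
gripper_force: 25.0
```

```bash
python3 -c "
from h import *;from workcell import arm,viewer
o=arm.get_obs();print(o['t'],o['tool_pos'],o['wrist_force'],o['width'],go(o,(.664,.097,.053),-12.5))"
```

```text
5.35 [0.66390974 0.09682873 0.06010307] [ 0.76902355 -0.46107576 -2.38451131] 0.5863346708512139 (array([0.0002, 0.    , 0.0071]), array([ 0.03, -0.01,  0.3 ]))
```

arm_command:
  series:
    - [0,0,0,0.003,0,0,0]
    - [0,0,0,0.005,0,0,0]
    - [0,0,0,0.006,0,0,0]
    - [0,0,0,0.007,0,0,0]
    - [0,0,0,0.007,0,0,0]

```text
t: 5.85
tool_pos: [0.6639, 0.0972, 0.0532]
eef_rot: [0.778, 0.628, 0.0, -0.0]
wrist_force: [-1.4, 0.1, 2.9]
width: 0.589
gripper_force: 25.0
```

arm_command:
  series:
    - [0.75,0,0,0,0,0,0]
    - [1,0,0,0,0,0,0]
    - [1,0,0,0,0,0,0]
    - [1,0,0,0,0,0,0]
    - [1,0,0,0,0,0,0]

```text
t: 6.35
tool_pos: [0.6637, 0.0971, 0.0526]
eef_rot: [0.778, 0.628, 0.0, 0.0]
wrist_force: [-0.5, -0.4, 0.0]
width: 0.986
gripper_force: 0.0
```

arm_command:
  series:
    - [1,0,0,-0.02,0,0,0]
    - [1,0,0,-0.05,0,0,0]
    - [1,0,0,-0.09,0,0,0]
    - [1,0,0,-0.13,0,0,0]
    - [1,0,0,-0.15,0,0,0]
    - [1,0,0,-0.15,0,0,0]
    - [1,0,0,-0.15,0,0,0]

```text
t: 7.05
tool_pos: [0.6634, 0.0972, 0.2023]
eef_rot: [0.778, 0.628, 0.0, -0.0]
wrist_force: [-0.4, 0.4, -0.9]
width: 1.003
gripper_force: 0.0
```

```bash
python3 -c "
from h import *;from workcell import arm,viewer
o=arm.get_obs();print(o['t'],o['tool_pos'],o['wrist_force'],o['width'],go(o,(.560,.2495,.20),-13.7))
c=viewer.camera('wrist');cv2.imwrite('pics/w3.png',c['image'][:,:,::-1])"
```

```text
7.05 [0.66342356 0.09722131 0.20228798] [-0.38356473  0.40287496 -0.89504128] 1.0031407113172144 (array([ 0.127 , -0.1332,  0.0023]), array([-0.01, -0.02,  1.53]))
```

View pics/w3.png

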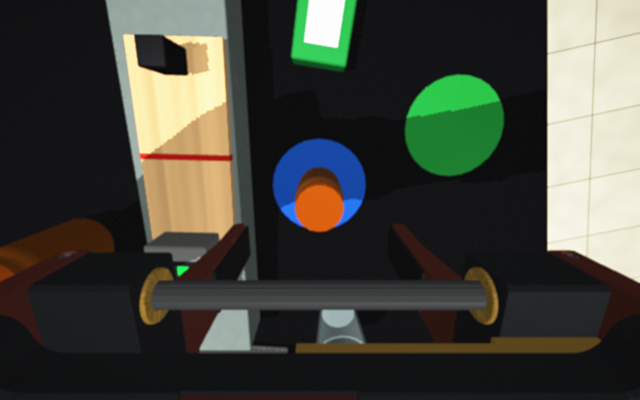

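The wrist view shows the jar standing upright on the blue mat (cap 319,207; mat 319,185), and the board untouched. Next is the grip post.

arm_command:
  series:
    - [1,0.03,-0.032,0,0,0,0.5]
    - [1,0.06,-0.064,0,0,0,1]
    - [1,0.09,-0.096,0,0,0,1.5]
    - [1,0.12,-0.125,0,0,0,1.5]
    - [1,0.127,-0.133,0,0,0,1.5]
    - [1,0.127,-0.133,0,0,0,1.5]
    - [1,0.127,-0.133,0,0,0,1.5]

```text
t: 7.8
tool_pos: [0.5607, 0.2478, 0.2019]
eef_rot: [0.787, 0.617, -0.001, 0.0]
wrist_force: [0.5, -0.1, 0.3]
width: 1.001
gripper_force: 0.0
```

```bash
python3 -c "
from h import *;from workcell import arm,viewer
o=arm.get_obs();print(o['t'],o['tool_pos'],o['wrist_force'],go(o,(.560,.2495,.089),-13.7))
c=viewer.camera('wrist');cv2.imwrite('pics/w4.png',c['image'][:,:,::-1])"
```

```text
7.8 [0.56073798 0.247757   0.20187591] [ 0.49833983 -0.13701895  0.30808363] (array([ 0.0017, -0.0011,  0.1129]), array([-0.01,  0.1 , -0.05]))
```

View pics/w4.png

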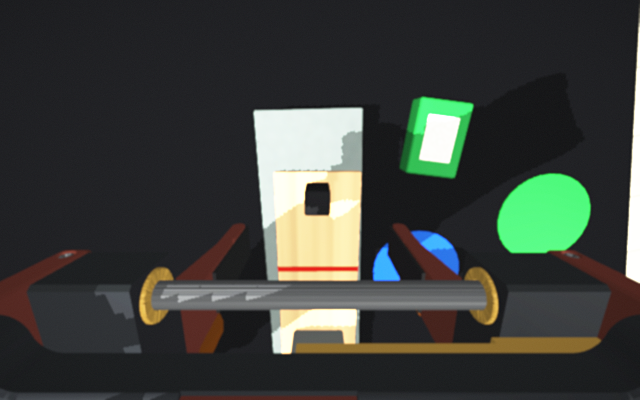

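The wrist view shows the post at (317,200), centred between the fingers and square to the gripper. I'm descending to 89 mm and gripping.

arm_command:
  series:
    - [1,0.002,-0.001,0.03,0,0,0]
    - [1,0.002,-0.001,0.06,0,0,0]
    - [1,0.002,-0.001,0.085,0,0,0]
    - [1,0.002,-0.001,0.1,0,0,0]
    - [1,0.002,-0.001,0.11,0,0,0]
    - [1,0.002,-0.001,0.112,0,0,0]
    - [1,0.002,-0.001,0.112,0,0,0]

```text
t: 8.55
tool_pos: [0.5606, 0.2512, 0.0911]
eef_rot: [0.787, 0.618, 0.0, 0.0]
wrist_force: [0.1, -0.0, 0.1]
width: 0.999
gripper_force: 0.0
```

arm_command:
  series:
    - [0,0,0,0,0,0,0]
    - [0,0,0,0,0,0,0]
    - [0,0,0,0,0,0,0]
    - [0,0,0,0,0,0,0]
    - [0,0,0,0,0,0,0]
    - [0,0,0,0,0,0,0]
    - [0,0,0,0,0,0,0]
    - [0,0,0,0,0,0,0]
  newtons: 15

```text
t: 9.35
tool_pos: [0.56, 0.2515, 0.0906]
eef_rot: [0.786, 0.618, -0.0, -0.0]
wrist_force: [0.1, -0.6, 0.3]
width: 0.312
gripper_force: 0.0
```

arm_command:
  series:
    - [0,0,0,0,0,0,0]
    - [0,0,0,0,0,0,0]
    - [0,0,0,0,0,0,0]
    - [0,0,0,0,0,0,0]
  newtons: 40

```text
t: 9.75
tool_pos: [0.56, 0.2515, 0.0906]
eef_rot: [0.786, 0.618, 0.0, 0.0]
wrist_force: [0.4, -1.0, -1.2]
width: 0.271
gripper_force: 40.0
```

```bash
cat >> h.py <<'E'
o0=np.array([.480,-.0775]); EX=np.array([np.cos(np.radians(-102.5)),np.sin(np.radians(-102.5))]); EY=np.array([-EX[1],EX[0]])
def redline(c):
    h=hsv(c); r=rng(h,(0,90,70),(6,255,255))|rng(h,(170,90,70),(180,255,255))
    x=ray(c,np.c_[np.nonzero(r)[::-1]],.07)[:,:2]; L=np.c_[(x-o0)@EX,(x-o0)@EY]
    L=L[(abs(L[:,1])<.07)&(L[:,0]>-.32)&(L[:,0]<.1)]; f=np.polyfit(L[:,1],L[:,0],1); k=abs(L[:,0]-np.polyval(f,L[:,1]))<.008; L=L[k]
    f=np.polyfit(L[:,1],L[:,0],1); return len(L),"y-range",np.round([L[:,1].min(),L[:,1].max()],4),"x at mid",round(float(f[1]),4),"deg",round(float(np.degrees(-f[0])),2)
E
python3 -c "
from h import *;from workcell import arm,viewer
o=arm.get_obs();print(o['t'],o['tool_pos'],o['wrist_force'],o['torque'],o['width'],go(o,(.5596,.2495,.089),-13.7))
L=o['tool_pos'][:2]-o0;print('tcp local',L@EX,L@EY)
print(redline(dict(np.load('top0.npz'))));
for n in ('top','scene'):
  c=viewer.camera(n);print(n,redline(c))"
```

```text
9.75 [0.56003346 0.25145091 0.09063092] [ 0.44158844 -0.96978016 -1.19601493] [-0.10105372 -0.08933482  0.26566061] 0.2714131816363634 (array([-0.002 ,  0.    ,  0.0016]), array([0.01, 0.  , 0.03]))
tcp local -0.33847586821259884 0.006938338618724427
(97, 'y-range', array([-0.04  ,  0.0514]), 'x at mid', -0.2488, 'deg', -1.2)
top (113, 'y-range', array([-0.0404,  0.0514]), 'x at mid', -0.2489, 'deg', -0.88)Traceback (most recent call last):
  File "<string>", line 7, in <module>
    c=viewer.camera(n);print(n,redline(c))
                               ~~~~~~~^^^
  File "h.py", line 33, in redline
    f=np.polyfit(L[:,1],L[:,0],1); return len(L),"y-range",np.round([L[:,1].min(),L[:,1].max()],4),"x at mid",round(float(f[1]),4),"deg",round(float(np.degrees(-f[0])),2)
    raise TypeError("expected non-empty vector for x")
TypeError: expected non-empty vector for x
```

Gripped, with an opening of 23.9 mm. I'm starting the slide while taking out the 1.2° yaw and pressing slightly down.

arm_command:
  series:
    - [0,-0.004,0,0.001,0,0,-0.2]
    - [0,-0.01,0,0.001,0,0,-0.4]
    - [0,-0.02,0,0.001,0,0,-0.7]
    - [0,-0.03,0.001,0.001,0,0,-1]
    - [0,-0.04,0.001,0.001,0,0,-1.2]
    - [0,-0.05,0.001,0.001,0,0,-1.2]
    - [0,-0.06,0.001,0.001,0,0,-1.2]
    - [0,-0.06,0.001,0.001,0,0,-1.2]

```text
t: 10.65
tool_pos: [0.5471, 0.1918, 0.0906]
eef_rot: [0.78, 0.625, 0.001, 0.0]
wrist_force: [-1.1, -0.9, 8.7]
width: 0.271
gripper_force: 40.0
```

```bash
cat > s.py <<'E'
from h import *;from workcell import arm,viewer
o=arm.get_obs();print(o['t'],o['tool_pos'],o['wrist_force'],o['torque'],o['width'])
L=o['tool_pos'][:2]-o0;print('tcp local',L@EX,L@EY)
R=Rn.from_quat(o['eef_rot']); t=-.088-L@EX; P=np.r_[o['tool_pos'][:2]+EX*t,o['tool_pos'][2]]; print(go(o,P,-12.5))
print(redline(viewer.camera('top')))
E
python3 s.py
```

```text
10.65 [0.54714642 0.19175942 0.09058951] [-1.13014084 -0.90563189  8.65686286] [-0.0995442   0.36447318 -0.02981006] 0.2712203906466671
tcp local -0.2774100459904258 0.00727637912081165
(array([-0.1894,  0.0003, -0.0002]), array([ 0.05, -0.05, -0.08]))
(102, 'y-range', array([-0.0386,  0.0535]), 'x at mid', -0.1876, 'deg', -0.48)
```

arm_command:
  series:
    - [0,-0.008,0,0,0,0,0]
    - [0,-0.023,0,0,0,0,0]
    - [0,-0.038,0,0,0,0,0]
    - [0,-0.053,0,0,0,0,0]
    - [0,-0.068,0,0,0,0,0]
    - [0,-0.083,0,0,0,0,0]
    - [0,-0.095,0,0,0,0,0]
    - [0,-0.1,0,0,0,0,0]

```text
t: 11.5
tool_pos: [0.5258, 0.0952, 0.0905]
eef_rot: [0.78, 0.626, 0.001, -0.0]
wrist_force: [1.0, 6.3, 6.2]
width: 0.267
gripper_force: 40.0
```

arm_command:
  series:
    - [0,-0.01,0,0,0,0,0]
    - [0,-0.02,0,0,0,0,0]
    - [0,-0.03,0,0,0,0,0]
    - [0,-0.04,0,0,0,0,0]
    - [0,-0.05,0,0,0,0,0]
    - [0,-0.06,0,0,0,0,0]
    - [0,-0.065,0,0,0,0,0]
    - [0,-0.065,0,0,0,0,0]

```text
t: 12.3
tool_pos: [0.5117, 0.0315, 0.0906]
eef_rot: [0.78, 0.626, 0.001, 0.0]
wrist_force: [0.7, 2.1, 9.4]
width: 0.271
gripper_force: 40.0
```

```bash
cat >> s.py <<'E'
c=viewer.camera('top'); h=hsv(c); m=rng(h,(8,25,60),(30,150,255)); roi=np.zeros_like(m); roi[185:310,225:480]=255
B=np.vstack([b.reshape(-1,2) for b in blobs(m&roi,60)]); B=ray(c,B,.07)[:,:2]
for v in(.052,-.038):
    try:
        f,n,s=edge(B,o0,EX,EY,1,v,.012,-.1,.15); print("board edge",f,"deg",np.degrees(f[0]),n,s)
    except Exception as e: print(e)
f,n,s=edge(B,o0,EX,EY,0,.15,.03,-.03,.045); print("front",f,n,s)
s=viewer.camera('scene'); cv2.imwrite('pics/s%d.png'%(o['t']*10),cv2.resize(s['image'][100:300,180:440,::-1],None,fx=3,fy=3))
E
python3 s.py; ls pics
```

```text
12.3 [0.51171392 0.03148199 0.09055243] [0.6623167  2.08443882 9.36108623] [0.23600824 0.29619386 0.01291518] 0.2713882679014867
tcp local -0.11326282760350607 0.007374149261009293
(array([-0.0253,  0.    , -0.    ]), array([ 0.08, -0.08, -0.05]))
(16, 'y-range', array([0.0374, 0.0528]), 'x at mid', -0.019, 'deg', 4.9)
board edge [-0.00699457  0.05206309] deg -0.4007593882349772 78 0.0008822123436531877
board edge [ 0.04182781 -0.03949758] deg 2.3965568999390174 42 0.0010330026318957713
front [0.00220168 0.12606529] 8 0.0011617260429985002
s123.png
scene0.png
scene2.png
scenecrop.png
top0.png
topcrop.png
w1.png
w3.png
w4.png
wrist2.png
```

arm_command:
  series:
    - [0,-0.004,0,0,0,0,0]
    - [0,-0.009,0,0,0,0,0]
    - [0,-0.014,0,0,0,0,0]
    - [0,-0.018,0,0,0,0,0]
    - [0,-0.021,0,0,0,0,0]
    - [0,-0.0235,0,0,0,0,0]
    - [0,-0.0235,0,0,0,0,0]
    - [0,-0.0235,0,0,0,0,0]

```text
t: 13.25
tool_pos: [0.507, 0.0097, 0.0906]
eef_rot: [0.78, 0.626, 0.001, -0.0]
wrist_force: [1.1, 4.0, 9.3]
width: 0.274
gripper_force: 40.0
```

```bash
cat >> s.py <<'E'
r=rng(hsv(s),(0,70,60),(8,255,255))|rng(hsv(s),(168,70,60),(180,255,255)); r[:170]=0; r[230:]=0; r[:,:255]=0; r[:,330:]=0
uv=np.c_[np.nonzero(r)[::-1]]; X=ray(s,uv,.07)[:,:2]; A=np.c_[(X-o0)@EX,(X-o0)@EY]; print("scene red",len(A),np.round(A.mean(0),4),np.round(A.min(0),4),np.round(A.max(0),4),np.polyfit(A[:,1],A[:,0],1))
E
python3 s.py; ls pics|grep s1
```

```text
13.25 [0.5070125  0.00972397 0.09055742] [1.08781265 4.04357559 9.25768438] [ 0.80981075  0.18939081 -0.10222903] 0.27386245448612717
tcp local -0.09100298931879879 0.00749347306132764
(array([-0.003, -0.   , -0.   ]), array([ 0.09, -0.12,  0.03]))
s123.pngTraceback (most recent call last):
  File "s.py", line 5, in <module>
    print(redline(viewer.camera('top')))
          ~~~~~~~^^^^^^^^^^^^^^^^^^^^^^
  File "h.py", line 32, in redline
    L=L[(abs(L[:,1])<.07)&(L[:,0]>-.32)&(L[:,0]<.1)]; f=np.polyfit(L[:,1],L[:,0],1); k=abs(L[:,0]-np.polyval(f,L[:,1]))<.008; L=L[k]
                                                        ~~~~~~~~~~^^^^^^^^^^^^^^^^^
    raise TypeError("expected non-empty vector for x")
TypeError: expected non-empty vector for x
```

```bash
sed -i '/^print(redline/d' s.py; python3 s.py; ls pics|grep s1
```

```text
13.3 [0.5070269  0.00968478 0.09055773] [1.29083505 4.70269655 7.89677751] [ 0.80885036  0.13186144 -0.11203928] 0.2734772771094712
tcp local -0.09096783915184611 0.00751601347729827
(array([-0.003, -0.   , -0.   ]), array([ 0.09, -0.12,  0.02]))
board edge [-0.00360442  0.05227352] deg -0.20651801407320447 85 0.0008289219488983076
board edge [ 0.03124028 -0.03946244] deg 1.7899363361074618 37 0.0011361180054545704
front [0.0115402  0.13697213] 4 0.001155281413973762
scene red 148 [-0.0535  0.0131] [-0.1792 -0.0269] [-0.0007  0.1256] [-0.3154967  -0.04936926]
s123.png
s133.png
```

View pics/s133.png

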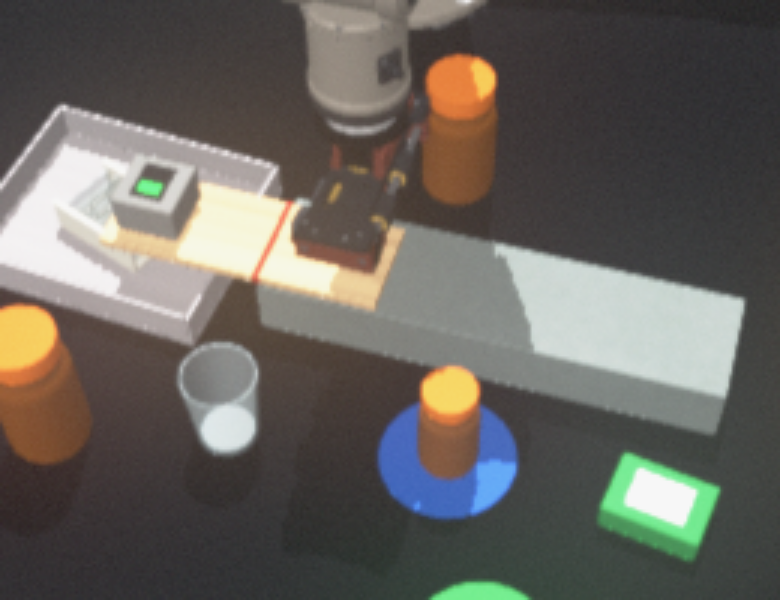

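The scene crop shows the board level over the tray, with the red line running from (292,205) to (255,278), right at the riser's end. The jar is upright on the mat. I'm measuring the line precisely in the scene view, calibrated against the first picture.

```bash
cat > f.py <<'E'
from h import *;from workcell import viewer,arm
def sred(c,lo,hi):
    im=c['image'].astype(int); r=(im[:,:,0]-np.maximum(im[:,:,1],im[:,:,2])); r[r<35]=0
    uv=np.c_[np.nonzero(r)[::-1]]; X=ray(c,uv,.07)[:,:2]; A=np.c_[(X-o0)@EX,(X-o0)@EY]; w=r[r>0]
    h=hsv(c)[:,:,0][r>0]; k=(A[:,0]>lo)&(A[:,0]<hi)&(A[:,1]>-.05)&(A[:,1]<.065)&((h<8)|(h>170)); A=A[k]; w=w[k]
    for _ in range(4):
        f=np.polyfit(A[:,1],A[:,0],1,w=w); g=abs(A[:,0]-np.polyval(f,A[:,1]))<.006; A=A[g]; w=w[g]
    return len(A),np.round(A.min(0),4),np.round(A.max(0),4),"x at y=.007:",round(np.polyval(f,.007),4),"slope deg",round(-np.degrees(f[0]),2)
print("initial (top said -.2489)",sred(dict(np.load("scene0.npz")),-.28,-.22))
print("now",sred(viewer.camera("scene"),-.03,.03))
# riser end in the first scene picture: brightness step along rays at z=.06
def end(c):
    from scipy.ndimage import map_coordinates
    g=cv2.cvtColor(c["image"],cv2.COLOR_RGB2GRAY).astype(float); K,T=c["intrinsics"],c["T"]; out=[]
    for y in np.linspace(-.02,.05,15):
        xs=np.arange(-.025,.025,.0005); W=np.c_[o0+xs[:,None]*EX+y*EY,np.full(len(xs),.06)]
        q=(W-T[:3,3])@T[:3,:3]; u=K[0,0]*q[:,0]/-q[:,2]+K[0,2]; v=K[1,1]*-q[:,1]/-q[:,2]+K[1,2]
        s=map_coordinates(g,[v,u],order=1); d=np.convolve(s,np.r_[np.ones(6),-np.ones(6)],"valid"); i=abs(d).argmax(); out.append(xs[i+6])
    return np.round(out,4)
print(end(dict(np.load("scene0.npz")))); print("top",end(dict(np.load("top0.npz"))))
o=arm.get_obs();print(o['t'],o['tool_pos'],o['wrist_force'])
E
python3 f.py
```

```text
initial (top said -.2489) (42, array([-0.2533, -0.0396]), array([-0.2479,  0.0579]), 'x at y=.007:', np.float64(-0.2501), 'slope deg', np.float64(-0.97))
now (35, array([-0.0069, -0.0416]), array([-0.0007,  0.0607]), 'x at y=.007:', np.float64(-0.003), 'slope deg', np.float64(0.4))
[-0.0025 -0.0025 -0.003  -0.0035 -0.0035 -0.0035 -0.0035 -0.0035 -0.003
 -0.003  -0.003  -0.003  -0.003  -0.0035 -0.0035]
top [ 0.003   0.0025  0.     -0.001  -0.0005 -0.001  -0.0005 -0.001  -0.0005
 -0.001  -0.001  -0.0005 -0.001  -0.0005 -0.001 ]
13.45 [0.5070228  0.00971483 0.09057144] [1.35751183 4.40116578 8.89318619]
```

The line is level with the edge to within 1 mm in both views and square to within about 0.3°. The board is held down with about 9 N, so I'm handing in.

```bash
python3 -c "
from workcell import workorder;print(workorder.job_done())"
```

```text
the job is handed in; nothing more can be done
None
```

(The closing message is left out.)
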